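# Bring a swinging paint hanger to rest over the drip pans

### The arm

A 7-joint arm with a two-finger parallel gripper is mounted at the origin on the work surface. World frame = base frame: x ahead of the robot, y to its left, z up, the work surface at z = 0. Lengths are in m, angles in rad, forces in N, time in s.
With the tool pointing down it reaches from about 0.425 to 0.875 m from the base axis. Payload 4.7 kg.
Tool frame: the origin (TCP) lies on the centre line of the jaws, within the pads' length; the fingertips stand bot.tip_reach ahead of it and the grasp point (between the pads) lies 8 mm behind it (bot.tip_reach is the distance from the TCP to the fingertips, in m); z points along the fingers, y is the line along which they close (so a half turn about z gives the same grasp; the last joint's range is limited). The gripper opens to 87 mm and grips with 3 to 60 N. Pads are 19 mm wide; open, the fingers measure 117 mm over their backs; the gripper's body (75 mm by 190 mm) begins 51 mm behind the grasp point.
Start: joints at [-1.247, 0.321, -0.07, 1.45, 0.023, 1.371, -0.057], TCP at [0.198, 0.619, 0.234] pointing down, gripper open.
Joint ranges: [-2.86, 2.86], [-0.3, 2.09], [-1.38, 1.24], [0.06, 2.45], [-1.56, 4.7], [0.09, 2.05], [-2.69, 2.69]. Speed limits (rad/s): [2.57, 2.57, 3.14, 3.14, 3.14, 3.14, 3.14].

### API

Orientations are given as a rotation vector (axis times angle).
In Python, from workcell import telemetry, viewer, bot gives the robot as it stands.
- The arm moves only by the tool step_arm, never from a script. Its argument "increments" is a list of rows, each a list of 7 numbers: the shift along the tool's x, y, z in m, then the turn, a rotation vector about the tool's x, y, z in rad, then the opening, from -1 (shut) to 1 (fully open). In form: [[dx, dy, dz, wx, wy, wz, fingers], ...]. A call has 1 to 5 rows; each row shifts and turns the commanded pose from where the row before left it, along the tool's axes as they then stand; what a row does not reach is not made up. A row lasts 1/8 s, in which the tool goes at most 62.5 mm and 10.7 degrees, less where a joint would pass 70% of its speed; a pose out of reach is approached as far as the arm can. A call is refused whole if a number of a shift passes 0.0625 or a number of a turn 0.188, either way. A call with a gripper value outside its range is refused whole. The fingers move at their own pace and stop on an object; "grip_force" is the grip in N (left out, the last holds). Time passes only in rows, so rows that do not move let the fingers close. It gives the time, the measured TCP pose, the force, the opening and the grip force at its end, in the units of the state.
- telemetry.observe(): the state, without advancing time (a new reading comes with each control period).
- viewer.get_image(name): name is "side" or "top"; returns a dict with "img" (400x640x3 uint8, red, green, blue), "vfov" (degrees; the focal length in pixels is half the picture's height over the tangent of half this angle, whatever the lens; pixels are square), "cx", "cy" (the principal point, pixels), "R" (3x3) and "t" (3): a world point X has camera coordinates R X + t. Camera axes: x right, y down, z forward; pixel columns grow to the right and rows downward; lengths in m; the calibration is good to about 2 mm. A picture is of the moment at which its call begins. There is no depth.
- bot.hand_in(): hands the job in; it is judged then, once.
The state is a dict: "time": time; "joints": joint angles; "joint_vel": joint speeds; "joint_efforts": joint torques, N m; "position": TCP position; "eef_rot": TCP orientation; "wrist_force": force on the tool from outside, world axes, zero at the start; "wrist_torque": the same for the moment, N m; "grip_width": opening from 0.0 (shut) to 1.0 (fully open); "grasp_force": force on a finger pad.
Only numpy, scipy, OpenCV 4.12 (cv2) and the standard library are available. Lean on these libraries where they do the work, as an engineer would, in place of code of your own. Each camera call takes 0.05 s, during which the arm holds its last target. There are 200 camera calls.

### The job

Draw the barrel bolt fully back while the trolley is still parked, so that the hanger with its two freshly painted weights swings free; then take the trolley by its black grip, wheel it along the rail until the weights are centred over the two drip pans, and work the trolley to damp the swing so that the hanger hangs level and still there for at least three seconds. Then let go, leaving the bolt drawn and the hanger level and still over the pans. Never touch the hanger or the wet paint with the robot, never let the hanger swing up against the rail, and leave the other things on the bench alone.

Things in the scene. Friction and masses are not known exactly. Their poses are not given: they have to be found in the camera images.
- gantry: Fixed grey stand with a straight steel rail 760 mm long, 18 x 22 mm, centre 245 mm above the bench, carried by two posts 110 mm beyond it, 360 mm either side. May be turned a little on the bench. Origin on the bench under the rail's middle; y runs along the rail (to the robot's left), x points away from the robot, z up.
- trolley (a joint): How far (m) the trolley has rolled along the rail (gantry +y) from its parked place at the right-hand rubber stop (gantry y = -130 mm); 0.38 is the left stop. Trolley 0.6 kg nominal; friction 1.5 N plus 2 N per m/s brakes it, so it stays where it is left.
- trolley_grip (a point): Grip point in the black upright block on the trolley: block 30 mm along gantry x, 20 mm along gantry y, 54 mm tall, top 325 mm above the bench; this point is 309 mm up, straight above the hanger's pivot. Take it from above, fingers either side along gantry y. Below it is a plate 70 mm along y, 50 mm along x, top at 271 mm.
- hanger (a joint): Tilt (rad) of the hanger about its pivot: 0 level, positive with the left (gantry +y) end up; stops at +-0.34 near the rail. Propped at 0.2 by the bolt at the start. Free it swings with a period of 2.3 s (2.73 rad/s) and hardly any damping (over 60 s to fade to a third). A trolley acceleration a in gantry +y gives a tilt acceleration of -0.76 a (rad/s2 per m/s2).
- hanger_pivot (a point): The hanger's pivot (axis along gantry x) on the trolley, 165 mm above the bench. The hanger is a flat steel bar 460 mm long along the rail, 20 mm wide, 10 mm thick, its middle plane 12 mm below the pivot, with a painted weight at each end. 0.82 kg nominal in all, centre of mass 27 mm below the pivot, inertia about the pivot 0.029 kg m2.
- weight_left (a point): Centre of the painted weight on the hanger's left (gantry +y) end: an orange cylinder 60 mm across and 50 mm tall with 70 mm flanges, 0.3 kg, 200 mm from the pivot and 32 mm below it when level. Wet: do not touch.
- weight_right (a point): Centre of the same weight on the hanger's right (gantry -y) end, 200 mm from the pivot. Wet: do not touch.
- bolt (a joint): How far (m) the barrel bolt is drawn towards the robot (gantry -x): 0 pushed in, its tip under the hanger's bar, propping the left half up; 0.045 fully drawn. It takes about 1 N and stays where it is left. The hanger comes free once it is drawn past about 25 mm.
- bolt_knob (a point): Point to grip on the bolt's knob, an upright steel stem 16 mm across on the near side of the rail, standing up from the bolt to 20 mm above this point. At the start it is at gantry x = -85 mm, gantry y = +2 mm, 214 mm above the bench. The bolt's guide blocks reach to 34 mm below this point.
- drip_stand: Fixed aluminium stand lying on the bench under the rail: two round drip pans 110 mm across and 14 mm high, their centres 200 mm either side of the origin along the stand's y axis, joined by a flat strip. Origin on the bench midway between the pans; its y axis runs along the rail. The trolley belongs straight above this origin.
- paint_can: Bystander: plain steel paint can, 84 mm across, 100 mm tall, origin under its middle. Leave alone.
- wrench: Bystander: steel wrench lying on the bench. Leave alone.
- fastener_box: Bystander: small cardboard box 110 x 80 x 50 mm, origin under its middle. Leave alone.

How it is judged:
On the way, in this order (a step that is already met when the one before it is completed fails the run):
1. the bolt is drawn fully back (over 38 mm) with the trolley still parked (value of joint bolt above 0.038 m and value of joint trolley below 0.02 m), for 0.1 s.
2. the trolley is over the middle of the drip pans (within 20 mm) and the hanger stays level (within 0.05 rad) for 3 s (y of trolley_grip in the frame of drip_stand between -0.02 and 0.02 m and value of joint hanger between -0.05 and 0.05 rad), for 3 s.
At the end, for the whole second after the job is handed in: The trolley stands still over the middle of the drip pans (within 20 mm along the rail), the hanger stays level within 0.05 rad, the bolt is drawn by more than 35 mm, and the robot has let go (all of step 2 and value of joint bolt above 0.035 m and velocity of joint trolley between -0.02 and 0.02 m/s); the robot touches nothing.
It fails at once if the robot touches the hanger or its wet paint (contact force between any of the arm, the fingers and hanger above 0.3 N).
It fails at once if the hanger swings up against the rail (beyond 0.32 rad) (value of joint hanger above 0.32 rad or value of joint hanger below -0.32 rad).
It fails at once if the paint can on the bench is disturbed (moved over 30 mm) (distance of paint_can from where it was at the start of the episode above 0.03 m).
It fails at once if the wrench on the bench is disturbed (moved over 30 mm) (distance of wrench from where it was at the start of the episode above 0.03 m).
It fails at once if the fastener box on the bench is disturbed (moved over 30 mm) (distance of fastener_box from where it was at the start of the episode above 0.03 m).
It also fails if it takes over 62 s, if anything falls off the work surface, if the arm or the gripper's body presses on something with over 40 N, if the wrist force passes 120 N, or if a joint passes its speed limit or range.

## Working session

There is one attempt and no reset: what is moved stays moved. The work goes in short steps, Python scripts to look and compute and a tool call to move; the robot and the scene stay as the last step left them, time stands still between calls to the robot, and variables do not carry over. Pictures are saved under pics/ and viewed, at most 10 in all, crops included, and the job is handed in when it is done.

Besides the shell and the picture viewer there is one more tool, called after "Request:" as name([rows], argument=value, ...), one row to a line, values as JSON. step_arm: Moves the arm, as the interface text tells. Its arguments: {"type":"object","properties":{"increments":{"type":"array","items":{"type":"array","items":{"type":"number"}}},"grip_force":{"type":"number"}},"required":["increments"]}

```bash
mkdir -p pics; ls; python3 - <<'E'
from workcell import telemetry, viewer, bot
import cv2,pickle
s=telemetry.observe(); print(s, bot.tip_reach)
for n in ("side","top"):
    d=viewer.get_image(n); pickle.dump(d,open(f"pics/{n}0.pkl","wb")); cv2.imwrite(f"pics/{n}0.png",d["img"][:,:,::-1]); print({k:d[k] for k in d if k!="img"})
E
```

```text
pics
{'time': 0.0, 'joints': array([-1.24688532,  0.32181804, -0.07007733,  1.45167496,  0.02265213,
        1.37079548, -0.05692415]), 'joint_vel': array([ 0.00057214,  0.00071161, -0.00071804,  0.00183619, -0.00193154,
        0.00108166,  0.00035134]), 'joint_efforts': array([-6.80310677e-04, -4.91279054e+01, -4.04174645e-01, -3.12531424e+01,
       -6.38913014e-02,  4.36424604e-02,  1.69667960e-04]), 'position': array([0.19807738, 0.61852568, 0.2324647 ]), 'eef_rot': array([-4.84668498e-01, -3.10383465e+00,  2.99074536e-03]), 'wrist_force': array([ 0.16118152,  0.30771505, -0.38773915]), 'wrist_torque': array([0.0082047 , 0.01294157, 0.04025872]), 'grasp_force': 0.0, 'grip_width': 0.999648647704281} 0.011
{'vfov': 53.701126179038084, 'cx': 323.9492244101128, 'cy': 202.82443710726665, 'R': array([[ 0.95027999, -0.31118079, -0.0115952 ],
       [-0.21978908, -0.64388067, -0.73287819],
       [ 0.22059169,  0.69898798, -0.68026106]]), 't': array([-0.44534994,  0.25865088,  1.36547374])}
{'vfov': 57.12865144826495, 'cx': 317.1694173839813, 'cy': 191.8207290742568, 'R': array([[-0.00428737, -0.9996675 , -0.02542643],
       [-0.99539689,  0.00670073, -0.09560399],
       [ 0.09574257,  0.0248995 , -0.99509466]]), 't': array([0.04052155, 0.48327313, 1.21644182])}
```

View pics/top0.png

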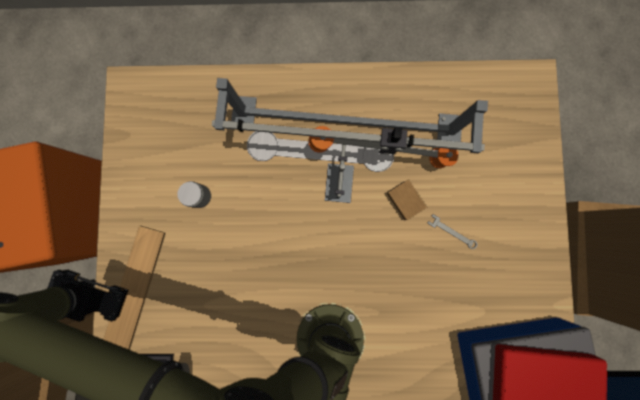

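View pics/side0.png

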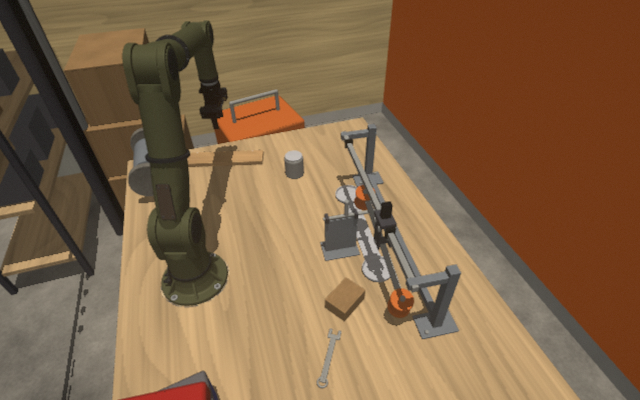

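The top view shows the rail running from about (240,126) to (470,150), the trolley at (397,140), the bolt bracket at (339,178) and the pans at (263,145) and (377,160). In the side view the trolley grip is at (386,210) and the bolt guide at (341,235). I need enlargements of both.

```bash
python3 - <<'E'
import cv2
a=cv2.imread("pics/top0.png")[90:215,205:495]; b=cv2.imread("pics/side0.png")[120:340,310:470]
cv2.imwrite("pics/topc.png",cv2.resize(a,None,fx=2.75,fy=2.75,interpolation=cv2.INTER_CUBIC))
cv2.imwrite("pics/sidec.png",cv2.resize(b,None,fx=2.7,fy=2.7,interpolation=cv2.INTER_CUBIC))
E
```

```text
(no output)
```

View pics/topc.png

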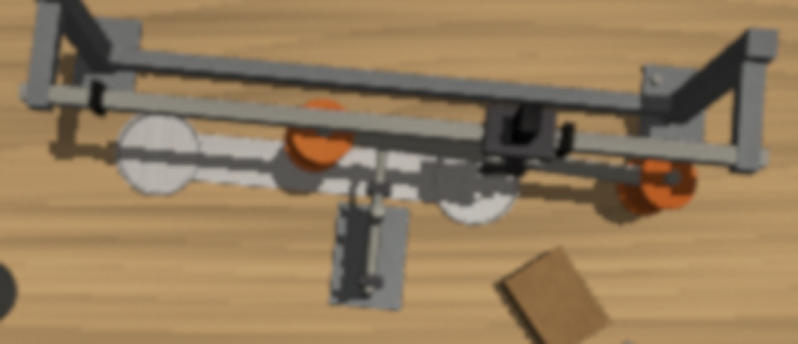

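View pics/sidec.png

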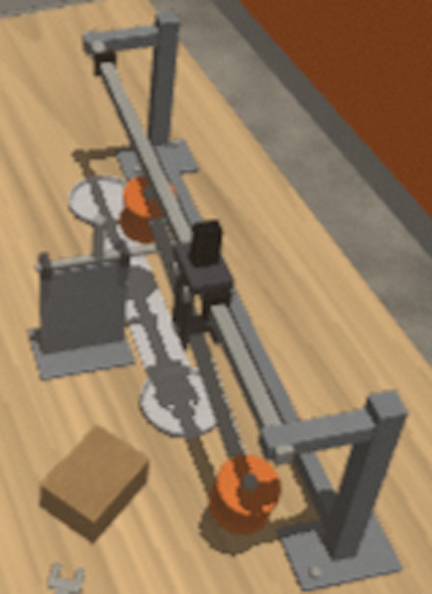

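The top crop shows the rail top from about (110,98) to (700,150), the grip block near (525,122), the pans at about (159,154) and (477,185), and the bolt bar along x at about (378,150–290). In the side crop the grip's top is near (207,226), with two stems by the bolt plate at (45,262) and (126,262).

```bash
cat > h.py <<'E'
import numpy as np,cv2,pickle
from scipy.spatial.transform import Rotation as Ro
def f(d): return 200/np.tan(np.radians(d["vfov"]/2))
def ray(d,u,v):
    F=f(d); r=d["R"].T@np.array([(u-d["cx"])/F,(v-d["cy"])/F,1]); return -d["R"].T@d["t"],r
def onz(d,u,v,z):
    o,r=ray(d,u,v); return o+r*(z-o[2])/r[2]
def proj(d,X):
    c=d["R"]@np.asarray(X)+d["t"]; return np.array([d["cx"],d["cy"]])+f(d)*c[:2]/c[2]
E
python3 - <<'E'
from h import *
T=pickle.load(open("pics/top0.pkl","rb"));S=pickle.load(open("pics/side0.pkl","rb"))
tc=lambda x,y:((x+.5)/2.75-.5+205,(y+.5)/2.75-.5+90); sc=lambda x,y:((x+.5)/2.7-.5+310,(y+.5)/2.7-.5+120)
for d in (T,S): print("cam",-d["R"].T@d["t"])
P=lambda x,y,z:onz(T,*tc(x,y),z)
L=P(159,154,.014);R=P(477,185,.014);print("pans",L,R,np.linalg.norm(L-R))
# rail: light-grey top surface centre per column
g=T["img"].astype(int); pts=[]
for u in list(range(245,315))+list(range(412,465)):
    e=126+(u-245)*(148-126)/220
    col=g[int(e)-8:int(e)+9,u].sum(1); sat=np.ptp(g[int(e)-8:int(e)+9,u],axis=1)
    m=(col>330)&(sat<40)
    if 2<m.sum()<9: pts.append(onz(T,u,int(e)-8+np.nonzero(m)[0].mean(),.256)[:2])
pts=np.array(pts);print(len(pts));vx,vy,x0,y0=cv2.fitLine(pts.astype(np.float32),cv2.DIST_HUBER,0,.001,.001).ravel();print("rail dir",vx,vy,x0,y0)
# grip dark mask in both
for n,d,(a,b,c,e) in(("T",T,(110,165,375,425)),("S",S,(190,250,370,410))):
    gg=d["img"][a:b,c:e].max(2); m=(gg<38).astype(np.uint8); n_,l,st,ce=cv2.connectedComponentsWithStats(m)
    for i in range(1,n_):
        if st[i,4]>15: print(n,st[i]+[c,a,0,0,0],ce[i]+[c,a])
    if n=="T":
        print(d["img"][126:150,388:408].max(2))
    else: print(d["img"][198:226,378:394].max(2))
print("grip top via S z=.325",onz(S,*sc(207,226),.325),"via T",P(525,112,.325))
E
```

```text
cam [0.36475703 0.006981   1.25770791]
cam [ 0.17884362 -0.92649378  1.11327428]
pans [0.64592686 0.22646282 0.014     ] [ 0.60276461 -0.17090942  0.014     ] 0.39970948200797946
78
rail dir 0.10172356 0.9948127 0.6209521 -0.052772325
T [387 127  16  16 164] [394.47560976 135.15243902]
T [407 136   6  11  35] [410.02857143 141.2       ]
T [380 147  16   7  65] [388.90769231 150.12307692]
[[ 49  50  49  51  54  55  58  63  68  73  75  76  76  79  80  82  84  86
   91  97]
 [ 49  49  49  47  45  43  36  36  38  41  42  42  42  44  48  52  54  58
   63  70]
 [ 58  56  56  55  52  44  29  25  29  29  29  28  28  30  36  44  44  46
   48  50]
 [ 62  62  62  59  53  38  22  24  28  29  28  27  27  32  43  52  55  57
   58  60]
 [ 63  64  63  59  47  26  17  24  31  31  29  29  30  38  52  60  62  63
   68  78]
 [ 61  61  59  52  33  17  16  26  31  31  30  31  31  40  53  62  65  67
   75 104]
 [ 49  47  44  36  19  11  18  28  32  33  32  31  33  40  54  62  65  67
   81 121]
 [ 38  34  30  22   9  11  18  30  34  35  34  33  33  41  56  64  66  69
   86 126]
 [ 36  28  24  14   7   9  21
[... 2612 characters left out ...]
80  63  42  41  42  39  39  38  38  43  44  49  67  75 127]
 [ 72  79  73  59  42  43  48  50  46  52  64  68  68  73  77  88]
 [ 66  78  78  73  70  67  71  69  71  73  75  77  77  79  76  77]
 [ 59  77  78  80  79  77  78  78  78  76  76  79  77  78  79  76]
 [ 54  70  79  79  80  79  77  76  76  78  78  78  79  78  79  77]
 [ 48  64  76  79  80  78  77  76  76  79  78  78  77  77  76  77]
 [ 48  56  70  81  78  78  79  76  76  75  76  77  77  78  78  77]
 [ 47  45  65  78  79  80  77  78  78  75  76  76  77  70  66  69]
 [ 64  54  59  73  77  76  78  70  65  66  64  61  60  59  56  57]]
grip top via S z=.325 [ 0.60622372 -0.17771075  0.325     ] via T [ 0.612228   -0.17265328  0.325     ]
```

```bash
cat >> h.py <<'E'
th=-0.1022; GX=np.array([np.cos(th),np.sin(th),0]);GY=np.array([-np.sin(th),np.cos(th),0])
GRIP=np.array([.607,-.1773,0]); G0=GRIP+.13*GY; DRIP=np.array([.6243,.0278,0])
def W(x,y,z): return G0+x*GX+y*GY+np.array([0,0,z])
def tool(pos,rot,tgt):  # shift in tool axes
    return Ro.from_rotvec(rot).inv().apply(np.asarray(tgt)-pos)
E
python3 - <<'E'
from h import *
from workcell import telemetry
T=pickle.load(open("pics/top0.pkl","rb"));S=pickle.load(open("pics/side0.pkl","rb"))
print("G0",G0,"knob",W(-.085,.002,.214),"drip in gantry",(DRIP-G0)@GX,(DRIP-G0)@GY)
qt=lambda p:(p+.5-[205,90])*2.75-.5; qs=lambda p:(p+.5-[310,120])*2.7-.5
for n,X in (("griptop",(0,-.13,.325)),("knobtop",(-.085,.002,.234)),("knobpt",(-.085,.002,.214)),("railL",(0,.36,.256)),("railR",(0,-.36,.256)),("stopL",(0,.29,.25)),("wR",(0,-.126,.1))):
    print(n,qt(proj(T,W(*X))).round(),qs(proj(S,W(*X))).round())
s=telemetry.observe();Rm=Ro.from_rotvec(s["eef_rot"]).as_matrix();print(Rm.round(3))
goal=np.column_stack([-GX,GY,[0,0,-1]]);print("turn tool",Ro.from_matrix(Rm.T@goal).as_rotvec())
k=W(-.085,.002,.30);print("knob hover",k,"shift in goal axes",goal.T@(k-s["position"]))
E
```

```text
G0 [ 0.62026288 -0.04797832  0.        ] knob [ 0.53591045 -0.03731687  0.214     ] drip in gantry -0.003715018874348141 0.07579479739479139
griptop [530. 117.] [207. 226.]
knobtop [377. 210.] [ 98. 219.]
knobpt [377. 213.] [ 98. 231.]
railL [36. 92.] [93. 37.]
railR [748. 156.] [278. 435.]
stopL [105. 100.] [105.  67.]
wR [489. 167.] [189. 358.]
[[-0.952  0.305 -0.   ]
 [ 0.305  0.952 -0.002]
 [-0.    -0.002 -1.   ]]
turn tool [-1.74824734e-03 -5.93572889e-05 -2.07575033e-01]
knob hover [ 0.53591045 -0.03731687  0.3       ] shift in goal axes [-0.40297765 -0.61800867 -0.067438  ]
```

```bash
python3 - <<'E'
import cv2,numpy as np
a=cv2.imread("pics/top0.png")[138:208,315:365]; b=cv2.imread("pics/side0.png")[185:265,315:372]
A=cv2.resize(a,(400,560),interpolation=cv2.INTER_CUBIC);B=cv2.resize(b,(399,560),interpolation=cv2.INTER_CUBIC)
cv2.imwrite("pics/zoom.png",np.hstack([A,B]))
E
```

```text
(no output)
```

View pics/zoom.png

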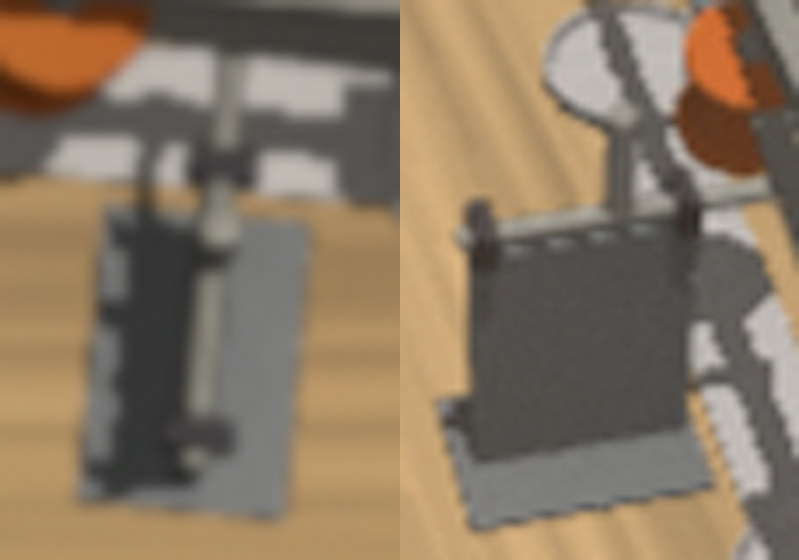

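Request:
step_arm([
  [0,0,-0.05,0,0,-0.1038,1],
  [0,0,-0.03,0,0,-0.1038,1],
  [0,0,0,0,0,0,1],
])

```text
time: 0.48
position: [0.1984, 0.6202, 0.3164]
eef_rot: [0.16, 3.136, 0.008]
wrist_force: [0.5, 0.3, -0.4]
grip_width: 0.995
grasp_force: 0.0
```

The zoom shows the knob top at side pixel (346,201) and top pixel (342,166), both matching my prediction within 1 px. I'm moving to the hover point above the knob.

Request:
step_arm([
  [-0.031,-0.0476,0,0,0,0,1],
  [-0.031,-0.0476,0,0,0,0,1],
  [-0.031,-0.0476,0,0,0,0,1],
  [-0.031,-0.0476,0,0,0,0,1],
  [-0.031,-0.0476,0,0,0,0,1],
])

```text
time: 1.1
position: [0.3284, 0.3641, 0.3119]
eef_rot: [-0.162, -3.136, 0.003]
wrist_force: [0.4, 0.3, 0.2]
grip_width: 0.999
grasp_force: 0.0
```

Request:
step_arm([
  [-0.031,-0.0476,0,0,0,0,1],
  [-0.031,-0.0476,0,0,0,0,1],
  [-0.031,-0.0476,0,0,0,0,1],
  [-0.031,-0.0476,0,0,0,0,1],
  [-0.031,-0.0476,0,0,0,0,1],
])

```text
time: 1.72
position: [0.4579, 0.112, 0.3121]
eef_rot: [-0.162, -3.136, 0.001]
wrist_force: [0.7, 0.8, 0.3]
grip_width: 0.999
grasp_force: 0.0
```

Request:
step_arm([
  [-0.031,-0.0476,0,0,0,0,1],
  [-0.031,-0.0476,0,0,0,0,1],
  [-0.031,-0.0476,0,0,0,0,1],
  [0,0,0,0,0,0,1],
  [0,0,0,0,0,0,1],
])

```text
time: 2.35
position: [0.5353, -0.0371, 0.3122]
eef_rot: [-0.161, -3.135, -0.0]
wrist_force: [0.0, 0.5, -0.3]
grip_width: 0.999
grasp_force: 0.0
```

```bash
python3 - <<'E'
from h import *
from workcell import telemetry
s=telemetry.observe();print(s["position"],Ro.from_rotvec(s["eef_rot"]).as_matrix().round(3))
print(tool(s["position"],s["eef_rot"],W(-.085,.002,.207)))
E
```

```text
[ 0.53530701 -0.03707184  0.31218708] [[-0.995  0.103 -0.002]
 [ 0.103  0.995  0.   ]
 [ 0.002  0.    -1.   ]]
[-0.00088467 -0.0001842   0.10518521]
```

Excellent tracking. Descend and close on the knob.

Request:
step_arm([
  [0,0,0.04,0,0,0,1],
  [-0.001,0,0.04,0,0,0,1],
  [0,0,0.025,0,0,0,1],
  [0,0,0,0,0,0,-1],
  [0,0,0,0,0,0,-1],
], grip_force=12)

```text
time: 2.98
position: [0.5374, -0.0367, 0.2095]
eef_rot: [0.158, 3.136, 0.001]
wrist_force: [-0.2, 1.2, 0.5]
grip_width: 0.852
grasp_force: 0.0
```

Request:
step_arm([
  [0,0,0,0,0,0,-1],
  [0,0,0,0,0,0,-1],
  [0,0,0,0,0,0,-1],
])

```text
time: 3.35
position: [0.5372, -0.0377, 0.209]
eef_rot: [0.16, 3.137, 0.0]
wrist_force: [1.0, 0.1, -0.7]
grip_width: 0.514
grasp_force: 0.0
```

Request:
step_arm([
  [0,0,0,0,0,0,-1],
  [0,0,0,0,0,0,-1],
  [0,0,0,0,0,0,-1],
  [0,0,0,0,0,0,-1],
  [0,0,0,0,0,0,-1],
])

```text
time: 3.98
position: [0.5369, -0.038, 0.2085]
eef_rot: [-0.161, -3.137, 0.0]
wrist_force: [0.5, -1.2, -0.7]
grip_width: 0.182
grasp_force: 12.0
```

Gripped: 0.182 of 87 mm is 16 mm, the stem's width. Now draw it.

Request:
step_arm([
  [0.012,0,0,0,0,0,-1],
  [0.012,0,0,0,0,0,-1],
  [0.012,0,0,0,0,0,-1],
  [0.0095,0,0,0,0,0,-1],
  [0,0,0,0,0,0,-1],
])

```text
time: 4.6
position: [0.4915, -0.0332, 0.2087]
eef_rot: [0.16, 3.136, 0.001]
wrist_force: [3.3, -2.3, -1.7]
grip_width: 0.18
grasp_force: 12.0
```

Request:
step_arm([
  [0,0,0,0,0,0,-1],
  [0,0,0,0,0,0,-1],
])

```text
time: 4.85
position: [0.4915, -0.0332, 0.2086]
eef_rot: [-0.161, -3.137, 0.0]
wrist_force: [0.9, -2.5, 1.0]
grip_width: 0.177
grasp_force: 12.0
```

Request:
step_arm([
  [0,0,0,0,0,0,0],
  [0,0,0,0,0,0,0],
  [0,0,0,0,0,0,0],
  [0,0,-0.04,0,0,0,0.4],
  [0,0,-0.06,0,0,0,0.4],
])

```text
time: 5.48
position: [0.4904, -0.0328, 0.3082]
eef_rot: [-0.16, -3.133, 0.001]
wrist_force: [1.2, -0.0, -0.5]
grip_width: 0.634
grasp_force: 0.0
```

```bash
cat >> h.py <<'E'
def cents(d):
    hsv=cv2.cvtColor(d["img"],cv2.COLOR_RGB2HSV); m=cv2.inRange(hsv,(3,170,60),(16,255,255))
    return m
E
python3 - <<'E'
from h import *
from workcell import telemetry,viewer
d=viewer.get_image("side");pickle.dump(d,open("pics/side1.pkl","wb"));cv2.imwrite("pics/side1.png",d["img"][:,:,::-1])
s=telemetry.observe();print(s["time"],s["position"],tool(s["position"],s["eef_rot"],W(0,-.13,.36)))
E
```

```text
5.525 [ 0.49437604 -0.03295429  0.31756813] [-0.12716214 -0.13198526 -0.04159309]
```

View pics/side1.png

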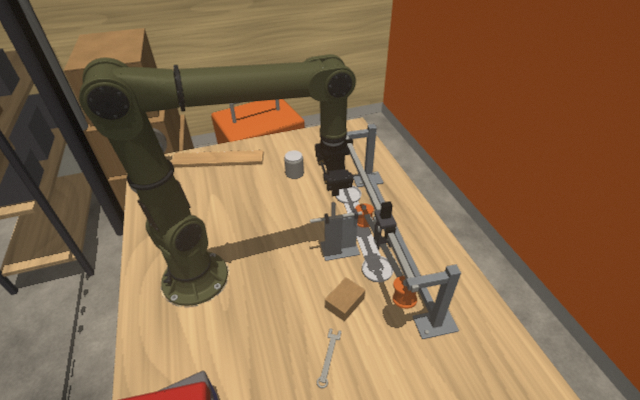

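The bolt is drawn (knob at about (334,208)) and the right weight is clearly visible at (405,291), so I'll use it to track the swing. On to the trolley grip.

Request:
step_arm([
  [0,0,-0.042,0,0,0,0.4],
  [-0.0318,-0.033,0,0,0,0,0.4],
  [-0.0318,-0.033,0,0,0,0,0.4],
  [-0.0318,-0.033,0,0,0,0,0.4],
  [-0.0318,-0.033,0,0,0,0,0.4],
])

```text
time: 6.15
position: [0.6059, -0.1778, 0.3505]
eef_rot: [0.158, 3.137, 0.001]
wrist_force: [0.0, -0.1, 0.6]
grip_width: 0.699
grasp_force: 0.0
```

Request:
step_arm([
  [0,0,0,0,0,0,0.4],
  [0,0,0,0,0,0,0.4],
])

```text
time: 6.4
position: [0.6046, -0.1767, 0.3501]
eef_rot: [-0.16, -3.137, -0.001]
wrist_force: [-0.4, -1.0, 0.3]
grip_width: 0.703
grasp_force: 0.0
```

```bash
python3 - <<'E'
from h import *
from workcell import telemetry,viewer
s=telemetry.observe();print(s["time"],s["position"],tool(s["position"],s["eef_rot"],W(0,-.13,.301)))
for n in ("side","top"):
    d=viewer.get_image(n);pickle.dump(d,open(f"pics/{n}2.pkl","wb"))
    m=cents(d);k,l,st,ce=cv2.connectedComponentsWithStats(m)
    for i in range(1,k):
        if 10<st[i,4]<900:print(n,st[i],ce[i].round(1))
# predicted right-weight pixel vs tilt, trolley parked
def wr(a,y,side): # side -1 right
    ly,lz=side*.2,-.032; return W(0,y+ly*np.cos(a)-lz*np.sin(a),.165+ly*np.sin(a)+lz*np.cos(a))
for a in(-.2,0,.2): print(a,proj(pickle.load(open("pics/side2.pkl","rb")),wr(a,-.13,-1)),proj(pickle.load(open("pics/top2.pkl","rb")),wr(a,-.13,1)))
E
```

```text
6.4 [ 0.6045846  -0.17674533  0.35013276] [-0.00250883 -0.00033401  0.04913007]
side [355 187  14  23 188] [360.7 198.5]
side [388 289  26  28 466] [400.5 302.4]
side [202 383   8  17  70] [205.  391.8]
top [318 127  10   2  16] [322.5 127.5]
top [309 137  24  15 242] [319.5 143.7]
top [438 149  20  19 239] [447.6 158.2]
-0.2 [404.81336486 290.38109304] [324.64752891 145.53061876]
0 [402.73468326 297.84082618] [321.27755059 142.45728425]
0.2 [399.86753174 302.41615538] [320.30083465 139.30717221]
```

Request:
step_arm([
  [-0.0025,0,0.025,0,0,0,0.4],
  [0,0,0.024,0,0,0,0.4],
  [0,0,0,0,0,0,-1],
  [0,0,0,0,0,0,-1],
  [0,0,0,0,0,0,-1],
], grip_force=25)

```text
time: 7.12
position: [0.6077, -0.1776, 0.3031]
eef_rot: [0.16, 3.135, 0.0]
wrist_force: [-0.0, 0.4, -0.1]
grip_width: 0.445
grasp_force: 0.0
```

Request:
step_arm([
  [0,0,0,0,0,0,-1],
  [0,0,0,0,0,0,-1],
  [0,0,0,0,0,0,-1],
  [0,0,0,0,0,0,-1],
  [0,0,0,0,0,0,-1],
])

```text
time: 7.75
position: [0.6074, -0.1778, 0.302]
eef_rot: [0.161, 3.137, -0.0]
wrist_force: [-0.4, 0.2, 2.9]
grip_width: 0.228
grasp_force: 25.0
```

```bash
cat >> h.py <<'E'
def wpt(a,y,side):
    ly,lz=side*.2,-.032; return W(0,y+ly*np.cos(a)-lz*np.sin(a),.165+ly*np.sin(a)+lz*np.cos(a))
def comp(d,u,v,r=40):
    k,l,st,ce=cv2.connectedComponentsWithStats(cents(d)); best=None
    for i in range(1,k):
        if 100<st[i,4]<900 and np.hypot(*(ce[i]-[u,v]))<r: best=(ce[i],st[i])
    return best
E
python3 - <<'E'
from h import *
from workcell import telemetry,viewer
print(comp(pickle.load(open("pics/side0.pkl","rb")),402,298))
s=telemetry.observe();print(s["time"],s["position"],s["grip_width"],s["grasp_force"],s["wrist_force"])
out=[]
for i in range(24):
    t=telemetry.observe()["time"]; d=viewer.get_image("side")
    c,st=comp(d,402,298); out.append((t,c[0],c[1],st[1],st[1]+st[3],st[4]))
out=np.array(out);np.save("pics/ser.npy",out);print(out.round(2))
E
```

```text
(array([400.26819127, 302.82744283]), array([388, 289,  25,  29, 481], dtype=int32))
7.75 [ 0.6073935  -0.17777694  0.30196527] 0.22757712858101425 24.99985738657415 [-0.40014198  0.20083297  2.92619246]
[[  7.75 403.03 294.88 277.   308.   436.  ]
 [  7.8  402.89 295.07 277.   309.   445.  ]
 [  7.85 403.05 295.63 278.   309.   438.  ]
 [  7.9  402.88 295.93 278.   309.   448.  ]
 [  7.95 403.08 296.41 279.   310.   458.  ]
 [  8.   402.84 297.03 279.   311.   470.  ]
 [  8.05 402.86 297.47 280.   312.   464.  ]
 [  8.1  402.67 298.18 281.   313.   478.  ]
 [  8.15 402.48 298.94 282.   313.   472.  ]
 [  8.2  402.37 299.51 283.   314.   485.  ]
 [  8.25 402.37 299.85 283.   315.   487.  ]
 [  8.3  402.19 300.47 284.   315.   496.  ]
 [  8.35 402.07 300.7  285.   316.   501.  ]
 [  8.4  401.86 300.96 286.   316.   497.  ]
 [  8.45 401.62 301.44 286.   317.   512.  ]
 [  8.5  401.38 301.73 287.   317.   497.  ]
 [  8.55 401.11 301.89 287.   317.   494.  ]
 [  8.6  400.99 301.98 288.   317.   489.  ]
 [  8.65 400.65 302.15 288.   317.   485.  ]
 [  8.7  400.47 302.37 288.   317.   486.  ]
 [  8.75 400.63 302.49 289.   317.   478.  ]
 [  8.8  400.3  302.58 289.   318.   475.  ]
 [  8.85 400.36 302.58 289.   317.   478.  ]
 [  8.9  400.34 302.55 289.   317.   480.  ]]
```

```bash
cat >> h.py <<'E'
from scipy.optimize import lsq_linear
w=2.73; K=.76; dt=.125
A2=np.array([[np.cos(w*dt),np.sin(w*dt)/w],[-w*np.sin(w*dt),np.cos(w*dt)]])
def fit(ts,th,t1):  # state [theta, dtheta] at t1, + rms
    M=np.column_stack([np.cos(w*(ts-t1)),np.sin(w*(ts-t1))/w]); x,*_=np.linalg.lstsq(M,th,rcond=None)
    return x,np.sqrt(np.mean((M@x-th)**2))
def sim(x,d): # d: shifts per row; velocity step at row start
    x=np.array(x,float);v=0;out=[]
    for k in list(d)+[0]:
        x=x-[0,K*(k/dt-v)];v=k/dt;x=A2@x;out.append(x.copy())
    return np.array(out)
def plan(x0,D,N,wt=1.):
    base=sim(x0,np.zeros(N))[-1]; J=np.array([sim([0,0],np.eye(N)[i])[-1] for i in range(N)]).T
    Dm=np.diff(np.eye(N+2)[:,1:-1],axis=0) # smoothness
    big=1e4
    M=np.vstack([Dm,big*J,big*np.ones(N)]); b=np.r_[np.zeros(N+1),-big*base,big*D]
    return np.linalg.lstsq(M,b,rcond=None)[0]
def invtheta(d,u,v,y,side,off):  # tilt from pixel row
    g=np.linspace(-.32,.32,641); p=np.array([proj(d,wpt(a,y,side)) for a in g])+off
    return g[np.argmin((p[:,1]-v)**2)]
E
python3 - <<'E'
from h import *
from workcell import telemetry
d=pickle.load(open("pics/side0.pkl","rb")); o=np.load("pics/ser.npy")
th=np.array([invtheta(d,r[1],r[2],-.13,-1,np.array([0,.42])) for r in o]);print(th.round(3))
t1=telemetry.observe()["time"];x,r=fit(o[:,0],th,t1);print(t1,x,"amp",np.hypot(x[0],x[1]/w),r)
D=(DRIP-GRIP)@GY
for N in(20,25,30):
    p=np.round(plan(x,D,N),3);s=sim(x,p);print(N,(p*1000).astype(int).tolist(),p.sum(),D,np.abs(s[:,0]).max(),s[-1],np.cumsum(p).min(),np.cumsum(p).max())
E
```

```text
[-0.1   -0.095 -0.08  -0.071 -0.057 -0.039 -0.025 -0.003  0.023  0.044
  0.057  0.081  0.091  0.102  0.124  0.138  0.146  0.151  0.16   0.172
  0.179  0.184  0.184  0.183]
8.95 [ 0.12147966 -0.29835179] amp 0.16340384930426263 0.018874184111845587
20 [6, 7, 6, 3, -2, -6, -10, -11, -10, -6, 0, 8, 17, 25, 32, 36, 37, 33, 26, 15] 0.20600000000000002 0.2057947973947914 0.14903184334127068 [-0.00019436  0.00309642] -0.022999999999999993 0.20600000000000002
25 [-1, -3, -6, -10, -12, -14, -14, -12, -8, -3, 3, 11, 18, 24, 29, 32, 34, 33, 30, 26, 20, 15, 9, 5, 1] 0.20700000000000002 0.2057947973947914 0.13593589459650846 [-0.00017523  0.00096577] -0.08299999999999999 0.20700000000000002
30 [0, -1, -3, -6, -8, -9, -9, -7, -3, 1, 7, 13, 20, 25, 29, 32, 33, 32, 29, 24, 18, 12, 6, 1, -3, -6, -7, -7, -5, -3] 0.20499999999999996 0.2057947973947914 0.14522894507866657 [ 0.00095542 -0.00440022] -0.046000000000000006 0.236
```

```bash
python3 - <<'E'
from h import *
from workcell import telemetry
o=np.load("pics/ser.npy");t=o[:,0]
for j in(1,2,3,4):
    R=[]
    for tp in np.arange(8.6,9.15,.01):
        M=np.vander(np.cos(w*(t-tp)),3); c,*_=np.linalg.lstsq(M,o[:,j],rcond=None);R.append((np.sqrt(np.mean((M@c-o[:,j])**2)),tp))
    print(j,min(R))
t1=telemetry.observe()["time"]
for tp in(8.83,8.87):
  x=.195*np.array([np.cos(w*(t1-tp)),-w*np.sin(w*(t1-tp))]);D=(DRIP-GRIP)@GY;print(t1,x)
  for N in(15,20,25,30):
    p=np.round(plan(x,D,N),3);s=sim(x,p);print(N,(p*1000).astype(int).tolist(),p.sum(),np.abs(s[:,0]).max(),s[-1],np.cumsum(p).min(),np.cumsum(p).max())
E
```

```text
1 (np.float64(0.08482902097101545), np.float64(8.889999999999993))
2 (np.float64(0.11150945122997111), np.float64(8.809999999999995))
3 (np.float64(0.2778209518005712), np.float64(8.859999999999994))
4 (np.float64(0.3091817564206828), np.float64(8.839999999999995))
8.95 [ 0.18462938 -0.17129511]
15 [44, 61, 57, 37, 11, -14, -34, -43, -39, -25, -3, 22, 42, 50, 38] 0.20400000000000004 0.16617865151335753 [-0.00051085  0.00167766] 0.044 0.21000000000000002
20 [11, 17, 17, 13, 6, -2, -9, -15, -17, -16, -11, -3, 7, 18, 28, 36, 40, 39, 32, 19] 0.21 0.16776554374530012 [-0.00093377 -0.00041131] -0.009000000000000001 0.21
25 [1, 0, -3, -7, -11, -15, -17, -18, -16, -13, -7, 0, 9, 17, 25, 31, 36, 38, 37, 34, 29, 23, 16, 10, 4] 0.203 0.15903401696164607 [ 0.00022093 -0.00260222] -0.10600000000000001 0.203
30 [2, 1, -1, -4, -8, -11, -13, -13, -12, -8, -3, 4, 11, 19, 26, 31, 35, 37, 36, 33, 28, 21, 14, 7, 1, -3, -6, -7, -6, -4] 0.20699999999999996 0.16675795953415834 [-0.00147631 -0.00165889] -0.07 0.233
8.95 [ 0.19036785 -0.11534316]
15 [45, 63, 59, 40, 15, -11, -31, -41, -39, -26, -5, 18, 38, 46, 36] 0.207 0.1543011416599935 [ 0.00027241 -0.00210172] 0.045 0.22199999999999998
20 [13, 19, 20, 16, 9, 0, -8, -14, -18, -17, -13, -6, 4, 15, 26, 34, 39, 38, 31, 19] 0.207 0.16104234692512082 [-0.00031433  0.00225142] 0.0010000000000000044 0.207
25 [2, 1, -1, -5, -9, -13, -16, -17, -17, -14, -9, -2, 6, 14, 22, 29, 34, 37, 37, 35, 31, 25, 18, 11, 5] 0.20400000000000001 0.16376031975123564 [-0.00113649  0.00323636] -0.1 0.204
30 [2, 2, 0, -3, -6, -10, -12, -14, -13, -10, -5, 1, 8, 16, 23, 29, 34, 36, 36, 34, 29, 23, 16, 9, 3, -2, -5, -7, -6, -4] 0.204 0.16412772382867505 [-0.00037996  0.00117803] -0.069 0.22799999999999998
```

Phase is well fixed: the peak is at t≈8.85. I'll use the 20-row plan, which starts now and stays clear of the stop.

Request:
step_arm([
  [0,0.013,0,0,0,0,-1],
  [0,0.019,0,0,0,0,-1],
  [0,0.02,0,0,0,0,-1],
  [0,0.016,0,0,0,0,-1],
  [0,0.009,0,0,0,0,-1],
])

```text
time: 9.57
position: [0.6156, -0.0982, 0.302]
eef_rot: [0.156, 3.137, 0.001]
wrist_force: [0.4, -1.3, 5.9]
grip_width: 0.225
grasp_force: 25.0
```

Request:
step_arm([
  [0,0,0,0,0,0,-1],
  [0,-0.008,0,0,0,0,-1],
  [0,-0.014,0,0,0,0,-1],
  [0,-0.018,0,0,0,0,-1],
  [0,-0.017,0,0,0,0,-1],
])

```text
time: 10.2
position: [0.6098, -0.155, 0.3019]
eef_rot: [0.156, 3.138, 0.004]
wrist_force: [-0.8, 1.5, 6.2]
grip_width: 0.224
grasp_force: 25.0
```

Request:
step_arm([
  [0,-0.013,0,0,0,0,-1],
  [0,-0.006,0,0,0,0,-1],
  [0,0.004,0,0,0,0,-1],
  [0,0.015,0,0,0,0,-1],
  [0,0.026,0,0,0,0,-1],
])

```text
time: 10.82
position: [0.6122, -0.1315, 0.302]
eef_rot: [0.162, 3.136, -0.001]
wrist_force: [1.4, -0.9, 5.0]
grip_width: 0.229
grasp_force: 25.0
```

Request:
step_arm([
  [0,0.034,0,0,0,0,-1],
  [0,0.039,0,0,0,0,-1],
  [0,0.038,0,0,0,0,-1],
  [0,0.031,0,0,0,0,-1],
  [0,0.019,0,0,0,0,-1],
])

```text
time: 11.45
position: [0.6291, 0.0325, 0.3019]
eef_rot: [0.154, 3.136, 0.002]
wrist_force: [2.9, -2.5, 4.5]
grip_width: 0.23
grasp_force: 25.0
```

```bash
python3 - <<'E'
from h import *
from workcell import telemetry,viewer
s=telemetry.observe();p=s["position"];print(s["time"],p,"grip-drip along",(p-DRIP)@GY,s["wrist_force"],s["grip_width"])
o=[]
for i in range(30):
    t=telemetry.observe()["time"]; d=viewer.get_image("side"); y=(p-G0)@GY
    if i==0:
        pickle.dump(d,open("pics/side3.pkl","wb"));cv2.imwrite("pics/side3.png",d["img"][:,:,::-1])
        print([proj(d,wpt(a,y,-1)).round(1) for a in(-.2,-.1,0,.1,.2)])
    b=comp(d,*proj(d,wpt(0,y,-1)),r=25)
    if b: o.append((t,*b[0],b[1][1],b[1][1]+b[1][3],b[1][4]))
o=np.array(o);np.save("pics/ser2.npy",o);print(o[::2].round(2))
E
```

```text
11.45 [0.62909584 0.03251231 0.30194834] grip-drip along 0.005177002404035756 [ 2.94104788 -2.47093449  4.49953146] 0.22958342332185228
[array([381.1, 236.2]), array([380.5, 240.4]), array([379.8, 244. ]), array([378.9, 247. ]), array([377.8, 249.4])]
[[ 11.45 379.48 244.66 231.   257.   308.  ]
 [ 11.55 379.37 244.11 230.   257.   312.  ]
 [ 11.65 379.56 244.67 231.   257.   312.  ]
 [ 11.75 379.54 245.1  231.   258.   317.  ]
 [ 11.85 379.65 245.53 231.   258.   334.  ]
 [ 11.95 379.71 245.61 232.   258.   314.  ]
 [ 12.05 379.53 245.54 232.   259.   324.  ]
 [ 12.15 379.54 245.77 232.   259.   321.  ]
 [ 12.25 379.7  245.78 232.   259.   315.  ]
 [ 12.35 379.65 246.07 233.   259.   313.  ]
 [ 12.45 379.8  246.24 233.   259.   327.  ]
 [ 12.55 379.59 245.96 233.   259.   318.  ]
 [ 12.65 379.6  246.15 233.   259.   317.  ]
 [ 12.75 379.58 246.12 233.   259.   320.  ]
 [ 12.85 379.53 246.2  233.   259.   314.  ]]
```

View pics/side3.png

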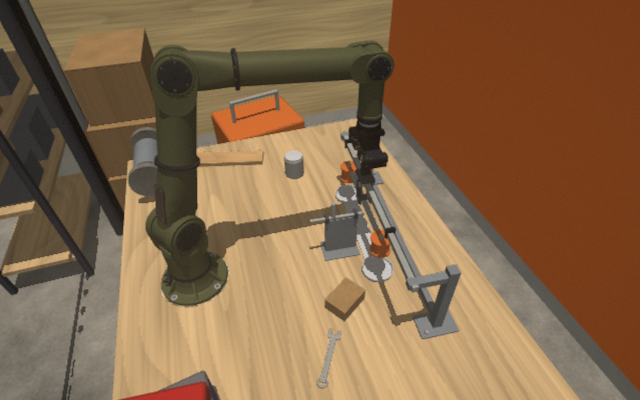

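The weights hang near level over the pans: the right one at (379,245), the left at (347,171). What swing remains is small, so I'll measure over a full period.

```bash
python3 - <<'E'
from h import *
from workcell import telemetry,viewer
p=telemetry.observe()["position"];y=(p-G0)@GY;o=list(np.load("pics/ser2.npy"))
for i in range(22):
    t=telemetry.observe()["time"]; d=viewer.get_image("side")
    b=comp(d,*proj(d,wpt(0,y,-1)),r=25)
    if b:o.append((t,*b[0],b[1][1],b[1][1]+b[1][3],b[1][4]))
o=np.array(o);np.save("pics/ser2.npy",o)
print(o[30::3,:3].round(2), (p-DRIP)@GY,p)
t1=telemetry.observe()["time"];t=o[:,0]
for lo in(11.4,11.7):
    q=o[o[:,0]>lo];t=q[:,0]
    v=(q[:,2]+q[:,3]/2+q[:,4]/2)/2
    for vv in (q[:,2],v):
        M=np.column_stack([np.ones_like(t),np.cos(w*(t-t1)),np.sin(w*(t-t1))]);c,*_=np.linalg.lstsq(M,vv,rcond=None)
        x=np.array([c[1],c[2]*w])/33;print(t1,"off",c[0],x,"amp",np.hypot(x[0],x[1]/w),"rms px",np.std(M@c-vv))
D=-(p-DRIP)@GY
for N in (10,15):
    pl=plan(x,D,N);print(N,(pl*1000).round(1).tolist(),sim(x,pl.round(3))[-1],np.abs(np.cumsum(pl)).max())
E
```

```text
[[ 12.95 379.69 245.78]
 [ 13.1  379.54 245.72]
 [ 13.25 379.66 245.72]
 [ 13.4  379.85 245.09]
 [ 13.55 379.73 245.07]
 [ 13.7  379.8  245.01]
 [ 13.85 379.61 245.88]
 [ 14.   379.78 244.87]] 0.0035551197372309263 [0.62893705 0.0308982  0.30197051]
14.05 off 245.54125535971446 [-0.01410077  0.03385154] amp 0.01877731847369692 rms px 0.2993946273509872
14.05 off 245.34978585189896 [-0.01744794  0.04316818] amp 0.02354710999729084 rms px 0.29294825115277534
14.05 off 245.60287071824467 [-0.01101483  0.02825473] amp 0.0151143347310847 rms px 0.20099112159698074
14.05 off 245.4153637753742 [-0.01414174  0.03731974] amp 0.01966886152510178 rms px 0.1712648763391247
10 [-10.2, -10.0, -4.1, 3.2, 8.6, 10.1, 7.4, 1.7, -4.1, -6.3] [-9.99412836e-05  1.03723650e-04] 0.02428136234555071
15 [-2.8, -3.5, -2.7, -0.9, 1.2, 3.1, 4.3, 4.6, 3.9, 2.3, 0.2, -2.0, -3.8, -4.3, -3.3] [-0.00059557  0.00060419] 0.00984324504504908
```

Residual amplitude is about 0.018 rad, already inside tolerance. I'll do one gentle trim that stays within the ±20 mm window.

Request:
step_arm([
  [0,-0.003,0,0,0,0,-1],
  [0,-0.0035,0,0,0,0,-1],
  [0,-0.0025,0,0,0,0,-1],
  [0,-0.001,0,0,0,0,-1],
  [0,0.001,0,0,0,0,-1],
])

```text
time: 14.68
position: [0.6279, 0.0205, 0.3019]
eef_rot: [0.159, 3.136, 0.001]
wrist_force: [2.2, -1.6, 5.8]
grip_width: 0.228
grasp_force: 25.0
```

Request:
step_arm([
  [0,0.003,0,0,0,0,-1],
  [0,0.0045,0,0,0,0,-1],
  [0,0.0045,0,0,0,0,-1],
  [0,0.004,0,0,0,0,-1],
  [0,0.0025,0,0,0,0,-1],
])

```text
time: 15.3
position: [0.6297, 0.0385, 0.3019]
eef_rot: [0.159, 3.136, -0.0]
wrist_force: [2.5, -1.9, 4.6]
grip_width: 0.23
grasp_force: 25.0
```

Request:
step_arm([
  [0,0,0,0,0,0,-1],
  [0,-0.002,0,0,0,0,-1],
  [0,-0.004,0,0,0,0,-1],
  [0,-0.0045,0,0,0,0,-1],
  [0,-0.003,0,0,0,0,-1],
])

```text
time: 15.92
position: [0.6285, 0.0264, 0.3019]
eef_rot: [0.158, 3.136, 0.003]
wrist_force: [3.5, 1.8, 6.2]
grip_width: 0.232
grasp_force: 25.0
```

```bash
cat > m.py <<'E'
from h import *
from workcell import telemetry,viewer
import sys
p=telemetry.observe()["position"];y=float(sys.argv[2]) if len(sys.argv)>2 else (p-G0)@GY;o=[]
for i in range(int(sys.argv[1])):
    t=telemetry.observe()["time"]; d=viewer.get_image("side")
    b=comp(d,*proj(d,wpt(0,y,-1)),r=25)
    if b:o.append((t,*b[0],b[1][1],b[1][1]+b[1][3]))
o=np.array(o);t=o[:,0];t1=telemetry.observe()["time"]
v=(o[:,2]+o[:,3]/2+o[:,4]/2)/2
M=np.column_stack([np.ones_like(t),np.cos(w*(t-t1)),np.sin(w*(t-t1))]);c,*_=np.linalg.lstsq(M,v,rcond=None)
x=np.array([c[1],c[2]*w])/33;print(t1,"off",c[0],x,"amp",np.hypot(x[0],x[1]/w),"rms",np.std(M@c-v),"along",(p-DRIP)@GY,y)
E
python3 m.py 48
```

```text
18.325 off 246.58388294833568 [-0.00019072  0.0011285 ] amp 0.0004552456718371716 rms 0.11763192856723872 along -0.001004990405450321 0.07478980698934108
```

The swing is nulled (0.0005 rad). I'll hold past 3 s and cross-check the pan centre in the side view.

Request:
step_arm([
  [0,0,0,0,0,0,-1],
  [0,0,0,0,0,0,-1],
  [0,0,0,0,0,0,-1],
  [0,0,0,0,0,0,-1],
  [0,0,0,0,0,0,-1],
])

```text
time: 18.95
position: [0.6284, 0.0258, 0.3019]
eef_rot: [0.158, 3.136, 0.002]
wrist_force: [2.7, 0.3, 5.1]
grip_width: 0.231
grasp_force: 25.0
```

Request:
step_arm([
  [0,0,0,0,0,0,-1],
  [0,0,0,0,0,0,-1],
  [0,0,0,0,0,0,-1],
  [0,0,0,0,0,0,-1],
  [0,0,0,0,0,0,-1],
])

```text
time: 19.58
position: [0.6284, 0.0257, 0.3019]
eef_rot: [0.159, 3.136, 0.002]
wrist_force: [2.5, -1.0, 6.0]
grip_width: 0.227
grasp_force: 25.0
```

```bash
python3 - <<'E'
from h import *
S=pickle.load(open("pics/side0.pkl","rb"));T=pickle.load(open("pics/top0.pkl","rb"))
for d,n in((S,"side"),(T,"top")):
    g=d["img"].astype(int);m=((g.min(2)>130)&(np.ptp(g,axis=2)<25)).astype(np.uint8)
    for sg in(1,-1):
        c=DRIP+sg*.2*GY+[0,0,.014]; a=np.linspace(0,2*np.pi,73)[:,None]
        u0=proj(d,c)
        # score of predicted disc shifted along y
        sc=[]
        for dy in np.arange(-.02,.021,.005):
            q=np.array([proj(d,c+dy*GY+.055*(np.cos(t)*GX+np.sin(t)*GY)) for t in a[:,0]])
            k=np.zeros(m.shape,np.uint8);cv2.fillPoly(k,[q.round().astype(int)],1);sc.append(round(float((m*k).sum()/k.sum()),2))
        ys,xs=np.nonzero(m[int(u0[1])-25:int(u0[1])+26,int(u0[0])-25:int(u0[0])+26])
        print(n,sg,u0.round(1),sc)
E
```

```text
side 1 [347.  193.4] [0.43, 0.47, 0.48, 0.5, 0.51, 0.5, 0.51, 0.48, 0.46]
side -1 [376.3 268. ] [0.31, 0.33, 0.34, 0.35, 0.35, 0.35, 0.34, 0.32, 0.31]
top 1 [262.4 146. ] [0.61, 0.63, 0.65, 0.65, 0.63, 0.61, 0.59, 0.56, 0.51]
top -1 [378.2 156.6] [0.17, 0.18, 0.2, 0.2, 0.2, 0.2, 0.2, 0.19, 0.18]
```

The pan positions agree to within a few mm in both views. Releasing and rising straight up.

Request:
step_arm([
  [0,0,0,0,0,0,0.4],
  [0,0,0,0,0,0,0.4],
  [0,0,0,0,0,0,0.4],
  [0,0,0,0,0,0,0.4],
  [0,0,0,0,0,0,0.4],
])

```text
time: 20.2
position: [0.6279, 0.0243, 0.3014]
eef_rot: [-0.161, -3.137, -0.0]
wrist_force: [0.1, 0.1, 0.5]
grip_width: 0.672
grasp_force: 0.0
```

Request:
step_arm([
  [0,0,-0.02,0,0,0,0.4],
  [0,0,-0.04,0,0,0,0.4],
  [0,0,-0.04,0,0,0,0.4],
  [0,0,0,0,0,0,0.4],
  [0,0,0,0,0,0,0.4],
])

```text
time: 20.82
position: [0.6278, 0.0243, 0.4009]
eef_rot: [-0.161, -3.137, -0.0]
wrist_force: [-0.8, -0.2, 0.0]
grip_width: 0.698
grasp_force: 0.0
```

```bash
python3 m.py 48 0.0748; python3 - <<'E'
from workcell import viewer
import cv2
a=viewer.get_image("side")["img"][120:340,300:470,::-1]
cv2.imwrite("pics/end.png",cv2.resize(a,None,fx=2.7,fy=2.7,interpolation=cv2.INTER_CUBIC))
E
```

```text
23.225 off 246.66962205426196 [0.00024839 0.00762129] amp 0.002802708619201098 rms 0.17647521005474603 along -0.0031160083874453588 0.0748
```

View pics/end.png

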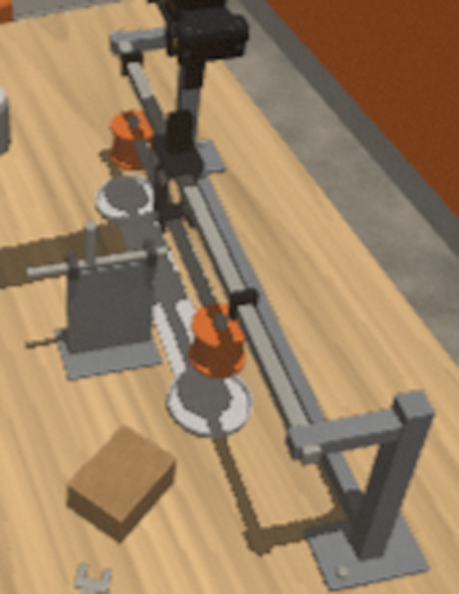

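The weights, at crop (130,140) and (217,342), hang level over their pans. The bolt is drawn (bar reaching out to (30,272)) and the gripper is clear above the grip. The remaining swing is about 0.003 rad.

```bash
python3 -c "
from workcell import bot
print(bot.hand_in())"
```

```text
the job is handed in; nothing more can be done
None
```

I handed the job in at about 23 s: the bolt is fully drawn, the trolley stands about 3 mm from the middle of the drip pans, the hanger is level with about 0.003 rad of swing left, and the gripper is open and clear above the grip; no verdict came back.

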